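# Lay out the espresso dial-in station in working order

### The arm

A 7-joint arm with a two-finger parallel gripper is mounted at the origin on a cart in front of the work surface, level with it; the furniture and walls round the work are solid. World frame = base frame: x ahead of the robot, y to its left, z up, the work surface at z = 0. Lengths are in m, angles in rad, forces in N, time in s.
With the tool pointing down it reaches from about 0.4 to 0.85 m from the base axis. Payload 10.4 kg.
Tool frame: the origin (TCP) lies at the very end of the fingers, on their centre line; the grasp point (between the pads) lies 19 mm behind it (r.pinch_z is the distance from the TCP to the grasp point, in m); z points along the fingers, y is the line along which they close (so a half turn about z gives the same grasp; the last joint's range is limited). The gripper opens to 87 mm and grips with 3 to 60 N. Pads are 19 mm wide; open, the fingers measure 117 mm over their backs; the gripper's body (75 mm by 190 mm) begins 51 mm behind the grasp point.
Start: joints at [-1.153, 0.332, -0.065, 1.46, 0.022, 1.35, -0.088], TCP at [0.267, 0.565, 0.223] pointing down, gripper open.
Joint ranges: [-2.6, 2.6], [-0.5, 2.12], [-1.47, 1.34], [0.16, 2.42], [-1.27, 4.41], [0.06, 2.06], [-2.6, 2.6]. Speed limits (rad/s): [2.22, 2.22, 2.79, 2.79, 3.14, 3.14, 3.14].

### API

Orientations are given as a unit quaternion [x, y, z, w].
In Python, from bench import r, camera gives the robot as it stands. The module is installed in compiled form; this text tells all that it offers.
- The arm moves only by the shell command python3 -m pendant 'ROWS' [FORCE]. ROWS is JSON, a list of rows, each an object with "dp": the shift along the tool's x, y, z as a fraction of full scale, a list of three; "rotation": the turn, a rotation vector about the tool's x, y, z as a fraction of full scale, a list of three; "jaw": the opening, from 0 (shut) to 1 (fully open). A call has 1 to 8 rows; each row is the pose to reach, as a shift and turn from the pose commanded when the call began, along the tool's axes at that moment, turning the shorter way round; what a row does not reach only later rows make up. Full scale, the value 1, is 0.15 m for a shift and 2 pi rad for a turn. A row lasts 1/8 s, in which the tool goes at most 62.5 mm and 10.7 degrees, less where a joint would pass 70% of its speed; a pose out of reach is approached as far as the arm can. A call with a number of a shift or a turn outside -1 to 1 is refused whole. A call with a gripper value outside its range is refused whole. The fingers move at their own pace and stop on an object; FORCE is the grip in N (left out, the last holds). Time passes only in rows, so rows that repeat a pose let the fingers close. It gives the time, the measured TCP pose, the force, the opening and the grip force at its end, in the units of the state.
- r.read_state(): the state, without advancing time (a new reading comes with each control period).
- camera(name): name is "scene" or "top" or "wrist"; returns a dict with "image" (400x640x3 uint8, red, green, blue), "z_map" (400x640 float32, m along the optical axis (not along the pixel's ray), 0 where there is no reading), "mtx" (3x3 intrinsics, pixels), "distortion" ([k1, k2, p1, p2, k3] as OpenCV has them; the pictures are not rectified), "T" (4x4, takes a point from camera to world coordinates). Camera axes: x right, y down, z forward; pixel columns grow to the right and rows downward; lengths in m; the calibration is good to about 2 mm. A picture is of the moment at which its call begins.
- r.close_job(): hands the job in; it is judged then, once.
The state is a dict: "time": time; "joint_positions": joint angles; "joint_vel": joint speeds; "joint_torque": joint torques, N m; "ee_pos": TCP position; "eef_rot": TCP orientation; "ft_force": force on the tool from outside, world axes, zero at the start; "torque": the same for the moment, N m; "width": finger opening in m; "grip_force": force on a finger pad.
Only numpy, scipy, OpenCV 4.12 (cv2) and the standard library are available. Lean on these libraries where they do the work, as an engineer would, in place of code of your own. Each camera call takes 0.05 s, during which the arm holds its last target. There are 200 camera calls.

### The job

Lay out the espresso dial-in station in working order, outward from the scale - weigh, tamp, taste: stand the steel dosing cup in the middle of the scale's plate, the tamper in the round well of the wooden board that is nearer the scale and the tasting cup in the other well, so that the tamper comes between the scale and the cup. Lay the cupping spoon in the board's long groove, either way round. Each thing must be upright and fully down in its place; do not shift the timer, brush, milk jug or filter pack.

Things in the scene. Friction and masses are not known exactly. Their poses are not given: they have to be found in the camera images.
- scale: black coffee scale with a grey plate, 172 (x) x 166 (y) x 35 mm high, fixed, left or right of the board. Origin: centre of its underside, on the worktop. The plate's top is 33 mm above the origin, its middle at (-11, 0) mm in the scale's frame; the strip with display and power button lies along the +x edge (x 61 to 86 mm), away from the robot.
- tool_board: light-wood tool board, 160 (x) x 214 (y) x 18 mm high, fixed. Origin: centre of its underside, on the worktop; at yaw 0 x points away from the robot. In its frame: two equal round wells 74 mm wide at (+34, +55) and (+34, -55) mm; a groove 58 mm wide, 190 mm long (along y) at (-40, 0) mm, on the robot's side. All are 8 mm deep, dark rubber floors 10 mm above the origin.
- dosing_cup: steel dosing cup, the narrow, slightly tapered tumbler, open at the top, without handle: 54 mm across the rim, 40 mm at the foot, 69 mm high, 0.11 kg. Stands upright; origin: centre of its underside, z up. Grasp across the wall near the rim.
- tamper: espresso tamper: round steel base 58 mm across and 26 mm high, with an upright wooden grip up to 32 mm across above it, 86 mm high in all, 0.42 kg. Stands on its base; origin: centre of its underside, z up. Grasp the grip.
- tasting_cup: empty white stoneware tasting cup without handle, wider than it is high: 66 mm across the rim, narrowing to 49 mm at the foot, wall 3.5 mm, 62 mm high, 0.15 kg. Stands upright; origin: centre of its underside, z up. Grasp across the wall near the rim.
- spoon: steel cupping spoon lying on its back, 164 mm long along its x axis, 14 mm high, 0.03 kg. Origin: under the middle of its length; the bowl (41 mm wide) is at -x from -82 to -30 mm, the handle (up to 14 mm wide, top up to 14 mm high) runs on to +82 mm. Pinch the handle near the origin (0 to 10 mm on the handle's side).
- timer: white round kitchen timer with a red grip, 58 mm across, 39 mm high, near the back edge: leave it alone. Origin: centre of its underside.
- brush: small wooden counter brush, 176 mm long, 39 mm wide, 14 mm high, lying at the right: leave it alone. Origin: under the middle of its length.
- milk_jug: blue milk jug with a handle, 67 x 103 x 85 mm high, at the left end: leave it alone. Origin: centre of its underside.
- filter_pack: brown cardboard pack of paper filters, 47 x 111 x 75 mm high, at the back edge: leave it alone. Origin: centre of its underside.
Things that resemble listed ones, but are neither listed nor needed, are in the scene too. Leave any turquoise look-alike of the tamper alone.

How it is judged:
By the outcome, as a careful person would: the job done as asked, in the order asked, and still so for the second after the job is handed in, with the robot touching nothing.
It also fails if it takes over 106 s, if anything falls off the work surface, if the arm or the gripper's body presses on something with over 40 N, if the wrist force passes 120 N, or if a joint passes its speed limit or range.

## Working session

There is one attempt and no reset: what is moved stays moved. The work goes in short steps, Python scripts to look and compute and a shell command to move; the robot and the scene stay as the last step left them, time stands still between calls to the robot, and variables do not carry over. Pictures are saved under pics/ and viewed, at most 14 in all, crops included, and the job is handed in when it is done.

```bash
mkdir -p pics; python3 - <<'E'
from bench import r,camera
import cv2,numpy as np
s=r.read_state();print(s['time'],s['ee_pos'],s['eef_rot'],s['width'])
for n in ['scene','top']:
    c=camera(n);np.savez(f'{n}0.npz',**c)
    cv2.imwrite(f'pics/{n}0.png',c['image'][:,:,::-1])
    print(n,c['mtx'].round(1).tolist(),c['distortion'],c['T'].round(3).tolist())
E
```

```text
0.0 [0.26653821 0.56489355 0.22175886] [ 2.18645687e-01  9.75804066e-01 -6.89927977e-04 -1.14714597e-04] 0.08737055167230014
scene [[472.4, 0.0, 318.9], [0.0, 472.4, 193.0], [0.0, 0.0, 1.0]] [-0.05005849  0.          0.          0.          0.        ] [[-0.496, -0.447, 0.744, -0.832], [-0.868, 0.245, -0.431, 0.767], [0.01, -0.86, -0.51, 0.963], [0.0, 0.0, 0.0, 1.0]]
top [[517.2, 0.0, 318.8], [0.0, 517.2, 197.6], [0.0, 0.0, 1.0]] [0.00885938 0.         0.         0.         0.        ] [[-0.015, -0.998, 0.065, 0.427], [-1.0, 0.014, -0.012, 0.01], [0.011, -0.065, -0.998, 1.537], [0.0, 0.0, 0.0, 1.0]]
```

View pics/top0.png

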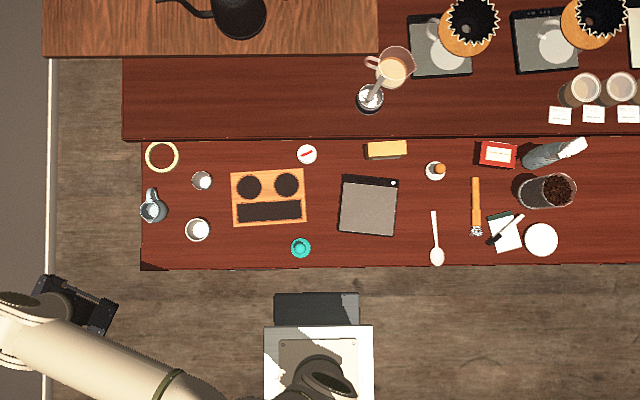

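View pics/scene0.png

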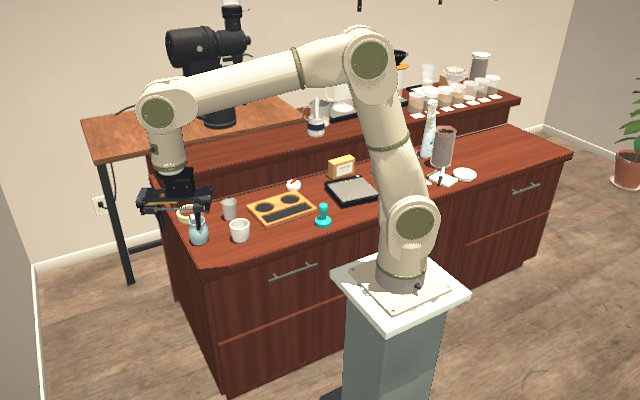

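The top view shows the board at about (268,197) and the scale to its right at (368,206). The dosing cup is at (202,180), the tasting cup at (197,230), the tamper at (436,171) and the spoon at (436,238) with its bowl towards the robot. The turquoise decoy is at (301,248).

```bash
cat > h.py <<'E'
import numpy as np,cv2
def cloud(c):
    h,w=c['z_map'].shape
    v,u=np.mgrid[:h,:w]
    p=cv2.undistortPoints(np.stack([u,v],-1).reshape(-1,1,2).astype(float),c['mtx'],c['distortion']).reshape(h,w,2)
    z=c['z_map'][...,None]
    P=np.concatenate([p*z,z],-1)
    return P@c['T'][:3,:3].T+c['T'][:3,3]
def ray(c,uv,z):
    p=cv2.undistortPoints(np.array(uv,float).reshape(-1,1,2),c['mtx'],c['distortion']).reshape(-1,2)
    d=np.c_[p,np.ones(len(p))]@c['T'][:3,:3].T;o=c['T'][:3,3]
    return o+d*((z-o[2])/d[:,2])[:,None]
E
python3 - <<'E'
from h import *
c=dict(np.load('top0.npz'));W=cloud(c);im=c['image']
hsv=cv2.cvtColor(im,cv2.COLOR_RGB2HSV)
B=lambda a,b,d,e:np.s_[b:e,a:d]
def rep(n,box,zlo,zhi):
    s=B(*box);q=W[s].reshape(-1,3);m=(q[:,2]>zlo)&(q[:,2]<zhi)
    q=q[m]
    (x,y),(w,h),a=cv2.minAreaRect(q[:,:2].astype(np.float32))
    print(n,len(q),'z',np.percentile(q[:,2],[5,50,99]).round(3) if len(q) else '', 'rect',round(x,4),round(y,4),round(w,3),round(h,3),round(a,1))
q=W[B(320,240,420,262)];print('table z',np.median(q[...,2]))
rep('board',(225,163,312,231),.012,.03)
rep('scale',(333,170,402,240),.028,.045)
rep('dosing',(188,168,216,192),.055,.09)
rep('tasting',(182,215,214,244),.05,.09)
rep('tamper',(423,158,449,183),.0755,.1)
rep('tamperall',(423,158,449,183),.015,.1)
rep('spoon',(425,205,447,268),.005,.03)
rep('turq',(288,236,314,260),.02,.1)
rep('jug',(138,185,168,224),.02,.1)
rep('timer',(295,143,320,166),.02,.1)
rep('brush',(468,175,484,240),.006,.1)
# dark wells/groove via contours
g=(hsv[...,2]<60).astype(np.uint8)[163:231,225:312]
for k in cv2.findContours(g,0,1)[0]:
    if cv2.contourArea(k)>150:
        (x,y),s,a=cv2.minAreaRect(k);p=ray(c,[x+225,y+163],.018)[0];print('dark',(x+225,y+163),s,a,p.round(4))
sp=np.concatenate([im[140:270,140:320],im[140:270,400:500]],1)
cv2.imwrite('pics/z0.png',cv2.resize(sp[:,:,::-1],None,fx=2.8,fy=2.8,interpolation=2))
E
```

```text
table z -6.735573811422757e-05
board 2402 z [0.012 0.017 0.025] rect 0.5283 0.1319 0.189 0.236 3.6
scale 2984 z [0.029 0.033 0.041] rect 0.5013 -0.1496 0.165 0.171 83.2
dosing 63 z [0.056 0.066 0.076] rect 0.5766 0.3269 0.052 0.052 88.8
tasting 120 z [0.052 0.06  0.068] rect 0.438 0.3419 0.064 0.062 89.3
tamper 85 z [0.076 0.082 0.089] rect 0.6005 -0.3498 0.028 0.027 28.6
tamperall 282 z [0.017 0.025 0.087] rect 0.5993 -0.3484 0.057 0.051 27.2
spoon 250 z [0.005 0.008 0.017] rect 0.4091 -0.3512 0.063 0.18 88.9
turq 216 z [0.021 0.029 0.089] rect 0.3801 0.0483 0.053 0.051 55.5
jug 478 z [0.026 0.063 0.09 ] rect 0.5056 0.4759 0.095 0.064 29.7
timer 278 z [0.022 0.028 0.042] rect 0.6552 0.0279 0.054 0.055 69.6
brush 476 z [0.007 0.011 0.019] rect 0.4932 -0.4712 0.042 0.188 87.9
```

View pics/z0.png

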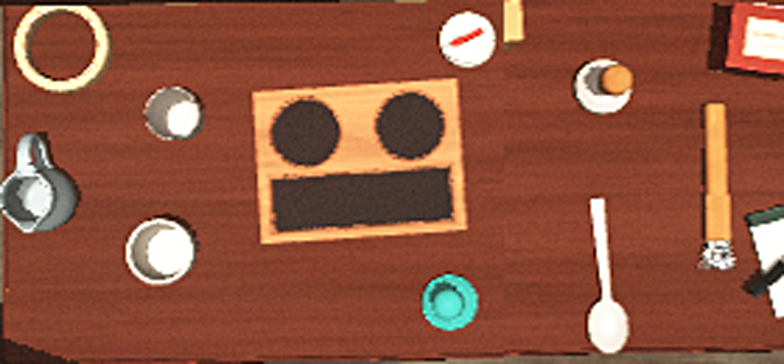

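The crop shows the two dark wells at about (305,132) and (410,125) and the groove below them. The board is turned a few degrees. The two cups, the tamper and the spoon are all clear of other things.

```bash
python3 - <<'E'
from h import *
c=dict(np.load('top0.npz'));W=cloud(c);im=c['image']
hsv=cv2.cvtColor(im,cv2.COLOR_RGB2HSV)
def con(mask,box,zs,mn=30):
    a,b,d,e=box
    for k in cv2.findContours(mask[b:e,a:d].astype(np.uint8),0,1)[0]:
        if cv2.contourArea(k)>mn:
            q=ray(c,k.reshape(-1,2)+[a,b],zs)[:,:2]
            (x,y),s,an=cv2.minAreaRect(q.astype(np.float32));cc,rr=cv2.minEnclosingCircle(q.astype(np.float32))
            M=cv2.moments(k);cen=ray(c,[M['m10']/M['m00']+a,M['m01']/M['m00']+b],zs)[0]
            print(' rect',np.round([x,y,*s,an],4),'circ',np.round([*cc,rr],4),'cen',cen.round(4))
print(hsv[186,286],hsv[180,268],hsv[212,268],hsv[250,350])
dark=(hsv[...,1]<105)&(hsv[...,2]<110)
print('wells @floor(.010)');con(dark,(229,167,309,228),.010,100)
wood=((hsv[...,0]<20)&(hsv[...,2]>150)&(hsv[...,1]>60))
print('board@.018');con(wood|dark,(225,163,312,231),.018,1000)
print('scale@.033');con((hsv[...,1]<100),(333,170,402,240),.033,500)
nt=(hsv[...,1]<110)
print('dosing@.069');con(nt,(186,168,216,192),.069)
print('tasting@.062');con(nt,(182,215,214,244),.062)
print('tamper base@.02');con(nt,(423,158,449,183),.02)
print('tamper grip@.08');con(~nt&(hsv[...,2]>130)&(hsv[...,0]>8),(423,158,449,183),.08)
print('spoon@.01');con(nt,(425,205,450,270),.010)
print('spoon handle@.01');con(nt,(425,205,450,246),.010,20)
print('spoon bowl');con(nt,(425,248,450,270),.012,20)
E
```

```text
[ 8 85 72] [ 16 135 252] [11 95 75] [  7 169 125]
wells @floor(.010)
 rect [0.489  0.1399 0.0535 0.1834 2.9871] circ [0.4899 0.1397 0.0936] cen [0.4889 0.1397 0.01  ]
 rect [5.60100e-01 1.98300e-01 6.50000e-02 6.54000e-02 8.95807e+01] circ [0.5599 0.1986 0.0341] cen [0.56   0.1984 0.01  ]
 rect [ 0.566   0.0889  0.0652  0.0649 44.2245] circ [0.5662 0.0878 0.0345] cen [0.5663 0.0886 0.01  ]
board@.018
 rect [0.529  0.1413 0.1627 0.219  3.0793] circ [0.5305 0.1421 0.1334] cen [0.5292 0.1419 0.018 ]
scale@.033
 rect [ 0.5011 -0.1498  0.1637  0.17   83.1708] circ [ 0.5012 -0.1504  0.1143] cen [ 0.5003 -0.1502  0.033 ]
dosing@.069
 rect [5.76700e-01 3.24200e-01 5.69000e-02 5.14000e-02 8.92447e+01] circ [0.5753 0.3243 0.0302] cen [0.5756 0.3249 0.069 ]
tasting@.062
 rect [ 0.4357  0.3396  0.0688  0.0667 62.749 ] circ [0.4357 0.3386 0.0363] cen [0.4364 0.3398 0.062 ]
tamper base@.02
 rect [ 0.5998 -0.3489  0.0568  0.056  24.9315] circ [ 0.5999 -0.3514  0.0306] cen [ 0.5973 -0.3444  0.02  ]
tamper grip@.08
 rect [ 6.00700e-01 -3.52300e-01  2.84000e-02  2.87000e-02  8.83347e+01] circ [ 0.6012 -0.3524  0.0159] cen [ 0.6009 -0.3524  0.08  ]
spoon@.01
 rect [ 3.95900e-01 -3.53200e-01  7.08000e-02  1.70500e-01  8.91445e+01] circ [ 0.393  -0.3531  0.0896] cen [ 0.3683 -0.3511  0.01  ]
spoon handle@.01
 rect [ 0.4313 -0.3479  0.1013  0.0144  4.6709] circ [ 0.4312 -0.3466  0.0509] cen [ 0.4357 -0.3474  0.01  ]
spoon bowl
 rect [ 3.4150e-01 -3.5190e-01  7.0700e-02  6.1300e-02  8.9147e+01] circ [ 0.3324 -0.3517  0.0414] cen [ 0.3391 -0.3522  0.012 ]
```

```bash
cat > go.py <<'E'
import sys,numpy as np
from scipy.spatial.transform import Rotation as R
from bench import r
# usage: go.py X Y Z [closing-line yaw deg]: prints dp and rotation fractions
s=r.read_state();a=[float(v) for v in sys.argv[1:]]
q=R.from_quat(s['eef_rot']);M=q.as_matrix()
if len(a)>3:
    best=None
    for k in (0,180):
        t=np.radians(a[3]+k);y=np.array([np.cos(t),np.sin(t),0]);z=np.array([0,0,-1.]);x=np.cross(y,z)
        rv=(q.inv()*R.from_matrix(np.c_[x,y,z])).as_rotvec()
        if best is None or np.linalg.norm(rv)<np.linalg.norm(best): best=rv
    print('rot',(best/2/np.pi).round(4).tolist())
print('dp',(M.T@(np.array(a[:3])-s['ee_pos'])/.15).round(3).tolist(),'t',round(s['time'],2),'j7',round(s['joint_positions'][6],2))
E
R='"rotation":[0,0,-0.0702]'
python3 -m pendant '[{"dp":[-0.4,-0.08,0],"rotation":[0,0,-0.025],"jaw":1},{"dp":[-0.8,-0.15,0],"rotation":[0,0,-0.05],"jaw":1},{"dp":[-1,-0.2,0],"rotation":[0,0,-0.0702],"jaw":1},{"dp":[-1,-0.2,0],"rotation":[0,0,-0.0702],"jaw":1},{"dp":[-1,-0.2,0],"rotation":[0,0,-0.0702],"jaw":1}]' 20
python3 go.py .576 .325 .2 90
```

```text
time: 0.72
ee_pos: [0.3885, 0.4747, 0.2223]
eef_rot: [0.0, 1.0, 0.0, -0.0]
ft_force: [-0.7, 0.2, -0.2]
width: 0.087
grip_force: 0.0
rot [0.0, -0.0001, -0.0]
dp [-1.25, -0.998, 0.147] t 0.72 j7 0.6
```

```bash

python3 -m pendant '[{"dp":[-0.9,-0.95,0],"rotation":[0,0,0],"jaw":1},{"dp":[-0.9,-0.95,0],"rotation":[0,0,0],"jaw":1},{"dp":[-0.9,-0.95,0],"rotation":[0,0,0],"jaw":1},{"dp":[-0.9,-0.95,0],"rotation":[0,0,0],"jaw":1},{"dp":[-0.9,-0.95,0],"rotation":[0,0,0],"jaw":1},{"dp":[-0.9,-0.95,0],"rotation":[0,0,0],"jaw":1}]'
python3 - <<'E'
from bench import r,camera
import cv2,numpy as np
c=camera('wrist');np.savez('w1.npz',**c);cv2.imwrite('pics/w1.png',c['image'][:,:,::-1]);print(c['T'].round(3).tolist(),c['mtx'][0,0],c['distortion'])
E
```

```text
time: 1.48
ee_pos: [0.5228, 0.3341, 0.2224]
eef_rot: [-0.002, 1.0, 0.0, -0.0]
ft_force: [-0.1, -0.1, -1.2]
width: 0.087
grip_force: 0.0
[[-0.005, 0.958, 0.287, 0.442], [1.0, 0.005, 0.001, 0.333], [-0.0, 0.287, -0.958, 0.385], [0.0, 0.0, 0.0, 1.0]] 338.59896369842977 [-0.06271129  0.          0.          0.          0.        ]
```

View pics/w1.png

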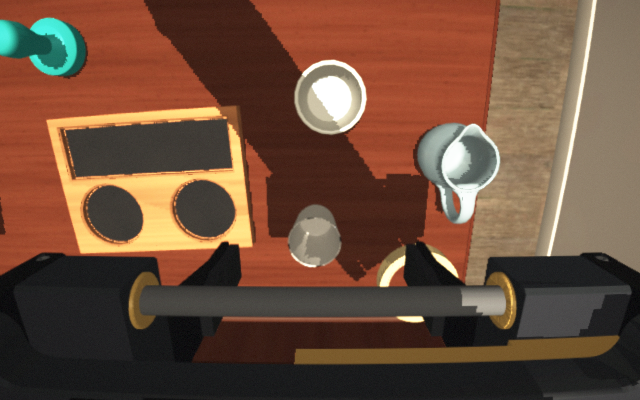

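The wrist view shows the dosing cup's rim at (315,243), the tasting cup's rim at (331,95) and both wells at (113,214) and (205,209). Everything is upright and unobstructed.

```bash
python3 - <<'E'
from h import *
c=dict(np.load('w1.npz'));W=cloud(c);im=c['image'];hsv=cv2.cvtColor(im,cv2.COLOR_RGB2HSV)
def rim(n,box,z):
    a,b,d,e=box;q=W[b:e,a:d].reshape(-1,3);q=q[(q[:,2]>z-.008)&(q[:,2]<z+.012)]
    lo,hi=np.percentile(q,[2,98],axis=0);print(n,len(q),((lo+hi)/2).round(4),(hi-lo).round(4),cv2.minEnclosingCircle(q[:,:2].astype(np.float32)))
rim('dos',(280,195,350,275),.067);rim('tas',(285,50,375,145),.06)
def con(mask,box,zs,mn):
    a,b,d,e=box
    for k in cv2.findContours(mask[b:e,a:d].astype(np.uint8),0,1)[0]:
        if cv2.contourArea(k)>mn:
            q=ray(c,k.reshape(-1,2)+[a,b],zs)[:,:2];(x,y),s,an=cv2.minAreaRect(q.astype(np.float32))
            print(' rect',np.round([x,y,*s,an],4))
            if abs(s[0]-s[1])<.02: 
                el=cv2.fitEllipse(k);print('  ell',ray(c,np.array(el[0])+[a,b],zs)[0].round(4),el[1])
con(hsv[...,2]<80,(50,100,250,255),.018,800)
con((hsv[...,1]<100),(285,50,375,145),.062,300)
con((hsv[...,1]<110),(280,195,350,275),.069,300)
E
python3 go.py .576 .325 .2 90
```

```text
dos 516 [0.5765 0.3264 0.0647] [0.052  0.0515 0.011 ] ((0.5765781998634338, 0.32651761174201965), 0.027055595070123672)
tas 1065 [0.4362 0.3404 0.0584] [0.0627 0.062  0.0105] ((0.43657901883125305, 0.34085503220558167), 0.033084072172641754)
 rect [5.63800e-01 9.12000e-02 6.46000e-02 6.52000e-02 7.86625e+01]
  ell [0.5632 0.0915 0.018 ] (46.805076599121094, 58.642303466796875)
 rect [0.5573 0.1994 0.0647 0.0662 0.1135]
  ell [0.5569 0.1997 0.018 ] (51.84673309326172, 58.78934097290039)
 rect [0.4881 0.1417 0.0526 0.1821 3.1155]
 rect [0.4367 0.3405 0.0653 0.066  0.3437]
  ell [0.4358 0.3402 0.062 ] (71.63819122314453, 74.05345153808594)
 rect [ 0.5707  0.3243  0.0658  0.0537 19.5156]
  ell [0.5701 0.3263 0.069 ] (51.496612548828125, 62.23340606689453)
rot [0.0001, -0.0001, 0.0006]
dp [-0.354, -0.061, 0.15] t 1.52 j7 0.95
```

```bash

python3 -m pendant '[{"dp":[-0.357,-0.05,0.4],"rotation":[0,0,0.0006],"jaw":1},{"dp":[-0.357,-0.05,0.6],"rotation":[0,0,0.0006],"jaw":1},{"dp":[-0.357,-0.05,0.7],"rotation":[0,0,0.0006],"jaw":1},{"dp":[-0.357,-0.05,0.7],"rotation":[0,0,0.0006],"jaw":1},{"dp":[-0.357,-0.05,0.7],"rotation":[0,0,0.0006],"jaw":1}]'
python3 go.py .5765 .3264 .038 90
```

```text
time: 2.15
ee_pos: [0.5783, 0.3257, 0.1199]
eef_rot: [0.001, 1.0, 0.001, 0.001]
ft_force: [0.2, 0.3, 0.0]
width: 0.0873
grip_force: 0.0
rot [0.0003, 0.0004, -0.0003]
dp [0.013, 0.004, 0.546] t 2.15 j7 1.01
```

```bash

python3 -m pendant '[{"dp":[0.01,0.003,0.25],"rotation":[0,0,0],"jaw":1},{"dp":[0.01,0.003,0.45],"rotation":[0,0,0],"jaw":1},{"dp":[0.01,0.003,0.54],"rotation":[0,0,0],"jaw":1},{"dp":[0.01,0.003,0.54],"rotation":[0,0,0],"jaw":1},{"dp":[0.01,0.003,0.54],"rotation":[0,0,0],"jaw":0.4},{"dp":[0.01,0.003,0.54],"rotation":[0,0,0],"jaw":0.4},{"dp":[0.01,0.003,0.54],"rotation":[0,0,0],"jaw":0.4},{"dp":[0.01,0.003,0.54],"rotation":[0,0,0],"jaw":0.4}]' 20
python3 -m pendant '[{"dp":[0,0,0],"rotation":[0,0,0],"jaw":0.4},{"dp":[0,0,0],"rotation":[0,0,0],"jaw":0.4},{"dp":[0,0,-0.1],"rotation":[0,0,0],"jaw":0.4},{"dp":[0,0,-0.2],"rotation":[0,0,0],"jaw":0.4},{"dp":[0,0,-0.2],"rotation":[0,0,0],"jaw":0.4}]'
```

```text
time: 3.15
ee_pos: [0.5767, 0.3247, 0.0368]
eef_rot: [0.002, 1.0, 0.0, 0.0]
ft_force: [-0.8, -0.9, -0.4]
width: 0.0547
grip_force: 0.1
time: 3.78
ee_pos: [0.5777, 0.3253, 0.0688]
eef_rot: [0.002, 1.0, 0.001, 0.001]
ft_force: [1.0, -0.0, -1.4]
width: 0.0504
grip_force: 19.8
```

```bash

python3 -m pendant '[{"dp":[0,0,-0.3],"rotation":[0,0,0],"jaw":0.4},{"dp":[0,-0.3,-0.5],"rotation":[0,0,0],"jaw":0.4},{"dp":[0.1,-0.6,-0.5],"rotation":[0,0,0],"jaw":0.4},{"dp":[0.2,-0.9,-0.5],"rotation":[0,0,0],"jaw":0.4},{"dp":[0.2,-1,-0.5],"rotation":[0,0,0],"jaw":0.4}]'
python3 -m pendant '[{"dp":[0.1,-0.35,0],"rotation":[0,0,0],"jaw":0.4},{"dp":[0.2,-0.7,0],"rotation":[0,0,0],"jaw":0.4},{"dp":[0.3,-1,0],"rotation":[0,0,0],"jaw":0.4},{"dp":[0.3,-1,0],"rotation":[0,0,0],"jaw":0.4}]'
python3 -m pendant '[{"dp":[0,-0.35,0],"rotation":[0,0,0],"jaw":0.4},{"dp":[0.05,-0.7,0],"rotation":[0,0,0],"jaw":0.4},{"dp":[0.05,-1,0],"rotation":[0,0,0],"jaw":0.4},{"dp":[0.05,-1,0],"rotation":[0,0,0],"jaw":0.4},{"dp":[0.05,-1,0],"rotation":[0,0,0],"jaw":0.4}]'
python3 go.py .490 -.1485 .11 90
python3 - <<'E'
from bench import r,camera
import cv2,numpy as np
c=camera('wrist');np.savez('w2.npz',**c);cv2.imwrite('pics/w2.png',c['image'][:,:,::-1])
E
```

```text
time: 4.4
ee_pos: [0.5456, 0.1715, 0.1417]
eef_rot: [0.003, 1.0, -0.0, -0.0]
ft_force: [0.6, 0.9, -0.8]
width: 0.0506
grip_force: 19.8
time: 4.9
ee_pos: [0.5001, 0.0216, 0.1417]
eef_rot: [0.004, 1.0, -0.0, 0.0]
ft_force: [-0.2, 0.3, -1.2]
width: 0.0508
grip_force: 19.8
time: 5.52
ee_pos: [0.4932, -0.1234, 0.1414]
eef_rot: [0.001, 1.0, 0.0, -0.0]
ft_force: [1.1, 0.7, -1.7]
width: 0.0508
grip_force: 19.8
rot [0.0001, -0.0, -0.0003]
dp [0.021, -0.167, 0.209] t 5.53 j7 1.77
```

View pics/w2.png

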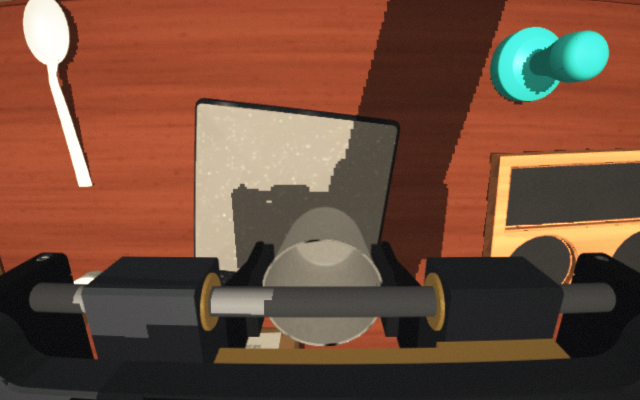

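The wrist view shows the dosing cup held upright between the fingers at about (323,290), above the far right of the scale plate. I'm lowering it onto the plate's middle.

```bash

python3 -m pendant '[{"dp":[0.021,-0.167,0],"rotation":[0,0,0],"jaw":0.4},{"dp":[0.021,-0.167,0.15],"rotation":[0,0,0],"jaw":0.4},{"dp":[0.021,-0.167,0.3],"rotation":[0,0,0],"jaw":0.4},{"dp":[0.021,-0.167,0.4],"rotation":[0,0,0],"jaw":0.4},{"dp":[0.021,-0.167,0.44],"rotation":[0,0,0],"jaw":0.4},{"dp":[0.021,-0.167,0.44],"rotation":[0,0,0],"jaw":0.4}]'
python3 go.py .490 -.1485 .070 90
```

```text
time: 6.32
ee_pos: [0.4895, -0.1497, 0.0756]
eef_rot: [0.001, 1.0, 0.0, -0.0]
ft_force: [-0.2, -0.4, -1.3]
width: 0.0508
grip_force: 19.8
rot [0.0, -0.0, -0.0005]
dp [-0.003, 0.008, 0.037] t 6.33 j7 1.85
```

```bash

python3 -m pendant '[{"dp":[0,0.008,0.015],"rotation":[0,0,0],"jaw":0.4},{"dp":[0,0.008,0.025],"rotation":[0,0,0],"jaw":0.4},{"dp":[0,0.008,0.035],"rotation":[0,0,0],"jaw":0.4},{"dp":[0,0.008,0.035],"rotation":[0,0,0],"jaw":0.4}]'
```

```text
time: 6.82
ee_pos: [0.4893, -0.1489, 0.0702]
eef_rot: [0.002, 1.0, 0.0, -0.0]
ft_force: [-0.0, -0.2, -1.1]
width: 0.0504
grip_force: 19.8
```

```bash

python3 -m pendant '[{"dp":[0,0,0.01],"rotation":[0,0,0],"jaw":0.4},{"dp":[0,0,0.01],"rotation":[0,0,0],"jaw":0.4}]'
python3 -m pendant '[{"dp":[0,0,0.01],"rotation":[0,0,0],"jaw":0.4},{"dp":[0,0,0.01],"rotation":[0,0,0],"jaw":0.4}]'
```

```text
time: 7.08
ee_pos: [0.4901, -0.1489, 0.0697]
eef_rot: [0.002, 1.0, 0.0, 0.001]
ft_force: [-1.0, 1.9, 7.2]
width: 0.0507
grip_force: 19.8
time: 7.32
ee_pos: [0.4909, -0.1486, 0.0694]
eef_rot: [0.002, 1.0, 0.0, 0.002]
ft_force: [-5.3, 3.5, 18.9]
width: 0.0506
grip_force: 20.0
```

```bash

python3 -m pendant '[{"dp":[0,0,-0.012],"rotation":[0,0,0],"jaw":0.57},{"dp":[0,0,-0.012],"rotation":[0,0,0],"jaw":0.7},{"dp":[0,0,-0.012],"rotation":[0,0,0],"jaw":1},{"dp":[0,0,-0.012],"rotation":[0,0,0],"jaw":1},{"dp":[0,0,-0.3],"rotation":[0,0,0],"jaw":1},{"dp":[0,0,-0.6],"rotation":[0,0,0],"jaw":1},{"dp":[0,0,-0.8],"rotation":[0,0,0],"jaw":1},{"dp":[0,0,-0.8],"rotation":[0,0,0],"jaw":1}]'
python3 -m pendant '[{"dp":[-0.2,-0.35,0],"rotation":[0,0,0],"jaw":1},{"dp":[-0.3,-0.7,0],"rotation":[0,0,0],"jaw":1},{"dp":[-0.3,-1,0],"rotation":[0,0,0],"jaw":1},{"dp":[-0.3,-1,0],"rotation":[0,0,0],"jaw":1},{"dp":[-0.3,-1,0],"rotation":[0,0,0],"jaw":1}]'
python3 go.py .600 -.351 .046 90
python3 - <<'E'
from bench import r,camera
import cv2,numpy as np
c=camera('wrist');np.savez('w3.npz',**c);cv2.imwrite('pics/w3.png',c['image'][:,:,::-1])
E
```

```text
time: 8.32
ee_pos: [0.4906, -0.1492, 0.1895]
eef_rot: [0.002, 1.0, -0.0, 0.002]
ft_force: [-0.1, 0.9, -0.7]
width: 0.0868
grip_force: 0.0
time: 8.95
ee_pos: [0.5335, -0.2984, 0.1861]
eef_rot: [0.002, 1.0, 0.001, -0.001]
ft_force: [-0.2, 0.6, 1.3]
width: 0.0871
grip_force: 0.0
rot [0.0002, -0.0002, -0.0006]
dp [-0.446, -0.35, 0.933] t 8.95 j7 2.12
```

View pics/w3.png

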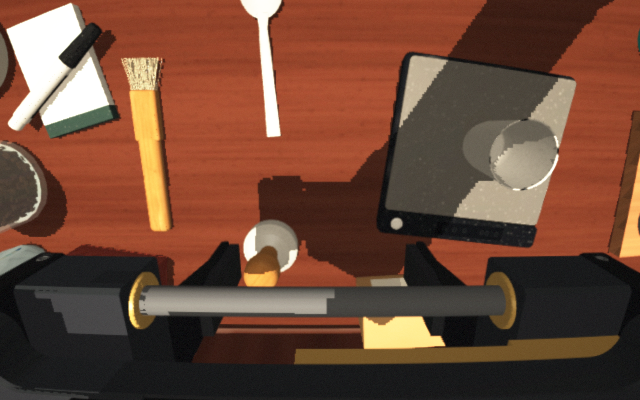

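The dosing cup now stands on the plate, with its rim at (523,155). The tamper's base is at (271,245) with the grip top at (262,272), and the spoon handle runs from (265,20) to (273,133).

```bash
python3 - <<'E'
from h import *
c=dict(np.load('w3.npz'));W=cloud(c);im=c['image'];hsv=cv2.cvtColor(im,cv2.COLOR_RGB2HSV)
def p(n,box,lo,hi):
    a,b,d,e=box;q=W[b:e,a:d].reshape(-1,3);q=q[(q[:,2]>lo)&(q[:,2]<hi)]
    print(n,len(q),cv2.minEnclosingCircle(q[:,:2].astype(np.float32)),np.median(q,0).round(4),cv2.minAreaRect(q[:,:2].astype(np.float32)))
p('base',(235,212,310,285),.015,.032);p('grip',(235,232,310,288),.05,.1)
p('cup rim',(450,100,575,205),.095,.11);p('plate',(375,50,590,255),.025,.04)
p('spoon',(225,0,300,150),.006,.02);p('handle',(225,20,300,150),.005,.02)
E
```

```text
base 1490 ((0.601047694683075, -0.3543166518211365), 0.02909811958670616) [ 0.5915 -0.3485  0.0211] ((0.5974693298339844, -0.3529488146305084), (0.057947948575019836, 0.04937739297747612), 69.3880615234375)
grip 1060 ((0.6002448201179504, -0.3543448746204376), 0.016469700261950493) [ 0.5935 -0.3522  0.08  ] ((0.5964820384979248, -0.35410764813423157), (0.03269391879439354, 0.024063143879175186), 86.67138671875)
cup rim 961 ((0.48783063888549805, -0.1479804366827011), 0.027479054406285286) [ 0.4888 -0.1348  0.0995] ((0.48854079842567444, -0.14811971783638), (0.053398340940475464, 0.05334839969873428), 0.8028594255447388)
plate 24840 ((0.5009185671806335, -0.1533537209033966), 0.11642469465732574) [ 0.4912 -0.1712  0.0332] ((0.5003109574317932, -0.1536606103181839), (0.16521459817886353, 0.17155906558036804), 83.43026733398438)
spoon 1102 ((0.4137708246707916, -0.3552505671977997), 0.056388627737760544) [ 0.3985 -0.3514  0.0091] ((0.41157376766204834, -0.34380844235420227), (0.11201803386211395, 0.035723764449357986), 11.185225486755371)
handle 874 ((0.42375248670578003, -0.35369646549224854), 0.046244777739048004) [ 0.4185 -0.3511  0.0091] ((0.4235931932926178, -0.35112839937210083), (0.0923260897397995, 0.011354804039001465), 3.962940216064453)
```

```bash

python3 -m pendant '[{"dp":[-0.2,-0.2,0],"rotation":[0,0,0],"jaw":1},{"dp":[-0.446,-0.367,0],"rotation":[0,0,0],"jaw":1},{"dp":[-0.446,-0.367,0.2],"rotation":[0,0,0],"jaw":1},{"dp":[-0.446,-0.367,0.45],"rotation":[0,0,0],"jaw":1},{"dp":[-0.446,-0.367,0.45],"rotation":[0,0,0],"jaw":1},{"dp":[-0.446,-0.367,0.45],"rotation":[0,0,0],"jaw":1}]' 35
python3 go.py .600 -.3535 .046 90
```

```text
time: 9.75
ee_pos: [0.6013, -0.3538, 0.1214]
eef_rot: [0.001, 1.0, -0.0, 0.001]
ft_force: [-0.2, -0.7, 0.2]
width: 0.0871
grip_force: 0.0
rot [-0.0, 0.0003, -0.0004]
dp [0.01, 0.002, 0.503] t 9.75 j7 2.2
```

```bash

python3 -m pendant '[{"dp":[0.01,0,0.25],"rotation":[0,0,0],"jaw":1},{"dp":[0.01,0,0.45],"rotation":[0,0,0],"jaw":1},{"dp":[0.01,0,0.5],"rotation":[0,0,0],"jaw":1},{"dp":[0.01,0,0.5],"rotation":[0,0,0],"jaw":0.5},{"dp":[0.01,0,0.5],"rotation":[0,0,0],"jaw":0.2},{"dp":[0.01,0,0.5],"rotation":[0,0,0],"jaw":0.2},{"dp":[0.01,0,0.5],"rotation":[0,0,0],"jaw":0.2},{"dp":[0.01,0,0.5],"rotation":[0,0,0],"jaw":0.2}]' 40
python3 -m pendant '[{"dp":[0,0,0],"rotation":[0,0,0],"jaw":0.2},{"dp":[0,0,0],"rotation":[0,0,0],"jaw":0.2},{"dp":[0,0,0],"rotation":[0,0,0],"jaw":0.2},{"dp":[0,0,-0.1],"rotation":[0,0,0],"jaw":0.2},{"dp":[0,0,-0.2],"rotation":[0,0,0],"jaw":0.2},{"dp":[0,0,-0.2],"rotation":[0,0,0],"jaw":0.2}]'
```

```text
time: 10.75
ee_pos: [0.5991, -0.3544, 0.045]
eef_rot: [0.002, 1.0, -0.0, 0.0]
ft_force: [0.1, 0.1, -0.1]
width: 0.0451
grip_force: 0.0
time: 11.5
ee_pos: [0.5999, -0.355, 0.0769]
eef_rot: [0.002, 1.0, -0.001, 0.001]
ft_force: [-0.5, 0.2, -5.2]
width: 0.0301
grip_force: 39.9
```

```bash

python3 -m pendant '[{"dp":[0.1,0,-0.3],"rotation":[0,0,0],"jaw":0.2},{"dp":[0.2,0.2,-0.6],"rotation":[0,0,0],"jaw":0.2},{"dp":[0.2,0.5,-0.6],"rotation":[0,0,0],"jaw":0.2},{"dp":[0.2,0.8,-0.6],"rotation":[0,0,0],"jaw":0.2},{"dp":[0.2,1,-0.6],"rotation":[0,0,0],"jaw":0.2},{"dp":[0.2,1,-0.6],"rotation":[0,0,0],"jaw":0.2}]'
python3 -m pendant '[{"dp":[0,0.3,0],"rotation":[0,0,0],"jaw":0.2},{"dp":[0,0.6,0],"rotation":[0,0,0],"jaw":0.2},{"dp":[0,0.9,0],"rotation":[0,0,0],"jaw":0.2},{"dp":[0,1,0],"rotation":[0,0,0],"jaw":0.2},{"dp":[0,1,0],"rotation":[0,0,0],"jaw":0.2}]'
python3 -m pendant '[{"dp":[0,0.3,0],"rotation":[0,0,0],"jaw":0.2},{"dp":[0,0.6,0],"rotation":[0,0,0],"jaw":0.2},{"dp":[0,0.8,0],"rotation":[0,0,0],"jaw":0.2},{"dp":[0,0.95,0],"rotation":[0,0,0],"jaw":0.2},{"dp":[0,0.95,0],"rotation":[0,0,0],"jaw":0.2},{"dp":[0,0.95,0],"rotation":[0,0,0],"jaw":0.2}]'
python3 go.py .566 .089 .055 90
python3 - <<'E'
from bench import r,camera
import cv2,numpy as np
c=camera('wrist');np.savez('w4.npz',**c);cv2.imwrite('pics/w4.png',c['image'][:,:,::-1])
E
```

```text
time: 12.25
ee_pos: [0.57, -0.2007, 0.1646]
eef_rot: [-0.001, 1.0, 0.001, 0.0]
ft_force: [-1.3, 0.3, -4.4]
width: 0.0306
grip_force: 39.9
time: 12.88
ee_pos: [0.5701, -0.0542, 0.1647]
eef_rot: [0.001, 1.0, -0.0, -0.0]
ft_force: [-0.1, -1.2, -4.5]
width: 0.0305
grip_force: 39.9
time: 13.62
ee_pos: [0.5709, 0.0856, 0.1647]
eef_rot: [0.003, 1.0, -0.001, 0.0]
ft_force: [-0.8, -0.1, -4.5]
width: 0.0308
grip_force: 39.9
rot [-0.0002, 0.0, -0.001]
dp [0.033, 0.024, 0.731] t 13.62 j7 1.4
```

View pics/w4.png

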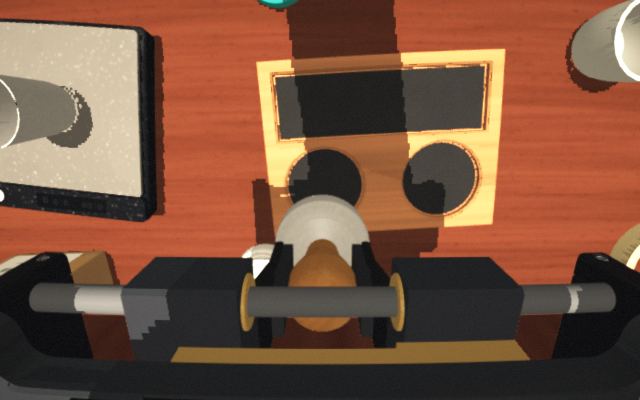

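The tamper hangs upright at about (322,250), above the right-hand well at (325,180). The left well at (441,178) is free.

```bash

python3 -m pendant '[{"dp":[0.033,0.02,0.1],"rotation":[0,0,0],"jaw":0.2},{"dp":[0.033,0.02,0.3],"rotation":[0,0,0],"jaw":0.2},{"dp":[0.033,0.02,0.5],"rotation":[0,0,0],"jaw":0.2},{"dp":[0.033,0.02,0.64],"rotation":[0,0,0],"jaw":0.2},{"dp":[0.033,0.02,0.64],"rotation":[0,0,0],"jaw":0.2},{"dp":[0.033,0.02,0.64],"rotation":[0,0,0],"jaw":0.2}]'
python3 - <<'E'
from h import *
c=dict(np.load('w4.npz'));hsv=cv2.cvtColor(c['image'],cv2.COLOR_RGB2HSV)
for k in cv2.findContours((hsv[...,2][55:235,260:505]<95).astype(np.uint8),0,1)[0]:
    if cv2.contourArea(k)>900:
        q=ray(c,k.reshape(-1,2)+[260,55],.014)[:,:2];print(cv2.minAreaRect(q.astype(np.float32)))
E
python3 go.py .566 .089 .055 90
```

```text
time: 14.42
ee_pos: [0.5659, 0.0911, 0.0694]
eef_rot: [0.002, 1.0, 0.0, 0.0]
ft_force: [-0.2, -0.1, -3.1]
width: 0.0302
grip_force: 39.9
((0.5571325421333313, 0.08800715208053589), (0.06831914931535721, 0.05355808511376381), 86.72896575927734)
((0.5592154860496521, 0.19543860852718353), (0.06668488681316376, 0.06809931993484497), 46.90359115600586)
((0.4888690412044525, 0.1371167004108429), (0.0541844479739666, 0.18355801701545715), 3.0637733936309814)
rot [0.0, 0.0001, -0.0006]
dp [-0.001, -0.014, 0.096] t 14.43 j7 1.41
```

```bash

python3 -m pendant '[{"dp":[0,-0.02,0],"rotation":[0,0,0],"jaw":0.2},{"dp":[0,-0.02,0.03],"rotation":[0,0,0],"jaw":0.2},{"dp":[0,-0.02,0.06],"rotation":[0,0,0],"jaw":0.2},{"dp":[0,-0.02,0.085],"rotation":[0,0,0],"jaw":0.2},{"dp":[0,-0.02,0.085],"rotation":[0,0,0],"jaw":0.2}]'
python3 -m pendant '[{"dp":[0,0,0.01],"rotation":[0,0,0],"jaw":0.2},{"dp":[0,0,0.01],"rotation":[0,0,0],"jaw":0.2}]'
python3 -m pendant '[{"dp":[0,0,0.008],"rotation":[0,0,0],"jaw":0.2},{"dp":[0,0,0.008],"rotation":[0,0,0],"jaw":0.2}]'
```

```text
time: 15.05
ee_pos: [0.5653, 0.0883, 0.0556]
eef_rot: [0.002, 1.0, -0.0, -0.0]
ft_force: [0.3, 0.4, -5.5]
width: 0.0306
grip_force: 39.9
time: 15.3
ee_pos: [0.5658, 0.0884, 0.0547]
eef_rot: [0.002, 1.0, 0.0, 0.0]
ft_force: [0.9, 0.5, -3.5]
width: 0.0305
grip_force: 39.9
time: 15.55
ee_pos: [0.5662, 0.0883, 0.0546]
eef_rot: [0.002, 1.0, 0.0, 0.001]
ft_force: [-4.1, -1.6, 8.0]
width: 0.0308
grip_force: 40.1
```

Contact at the floor height. I'll open, rise, and move towards the tasting cup at (.4365, .3406).

```bash

python3 -m pendant '[{"dp":[0,0,-0.005],"rotation":[0,0,0],"jaw":0.45},{"dp":[0,0,-0.005],"rotation":[0,0,0],"jaw":0.6},{"dp":[0,0,-0.005],"rotation":[0,0,0],"jaw":0.7},{"dp":[0,0,-0.3],"rotation":[0,0,0],"jaw":0.7},{"dp":[0,0,-0.6],"rotation":[0,0,0],"jaw":0.7},{"dp":[0,0,-0.6],"rotation":[0,0,0],"jaw":1}]' 20
python3 -m pendant '[{"dp":[0.25,0.35,0],"rotation":[0,0,0],"jaw":1},{"dp":[0.5,0.7,0],"rotation":[0,0,0],"jaw":1},{"dp":[0.7,1,0],"rotation":[0,0,0],"jaw":1},{"dp":[0.7,1,0],"rotation":[0,0,0],"jaw":1},{"dp":[0.7,1,0],"rotation":[0,0,0],"jaw":1}]'
python3 go.py .4365 .3406 .12 90
```

```text
time: 16.3
ee_pos: [0.5678, 0.0887, 0.147]
eef_rot: [0.002, 1.0, 0.001, 0.003]
ft_force: [0.4, -0.1, -1.3]
width: 0.0655
grip_force: 0.0
time: 16.92
ee_pos: [0.4612, 0.238, 0.1428]
eef_rot: [0.002, 1.0, -0.0, -0.0]
ft_force: [-0.2, -0.4, -0.1]
width: 0.0871
grip_force: 0.0
rot [-0.0001, -0.0001, -0.0005]
dp [0.167, 0.683, 0.151] t 16.93 j7 1.02
```

```bash

python3 -m pendant '[{"dp":[0.1,0.35,0],"rotation":[0,0,0],"jaw":1},{"dp":[0.167,0.683,0],"rotation":[0,0,0],"jaw":1},{"dp":[0.167,0.683,0.15],"rotation":[0,0,0],"jaw":1},{"dp":[0.167,0.683,0.2],"rotation":[0,0,0],"jaw":1},{"dp":[0.167,0.683,0.2],"rotation":[0,0,0],"jaw":1}]'
python3 go.py .4365 .3406 .031 90
```

```text
time: 17.55
ee_pos: [0.4372, 0.3394, 0.1129]
eef_rot: [0.003, 1.0, -0.001, -0.0]
ft_force: [-1.1, -0.0, -0.7]
width: 0.0873
grip_force: 0.0
rot [-0.0002, -0.0001, -0.001]
dp [0.005, 0.008, 0.546] t 17.55 j7 0.84
```

```bash

python3 -m pendant '[{"dp":[0.005,0.008,0.2],"rotation":[0,0,0],"jaw":1},{"dp":[0.005,0.008,0.4],"rotation":[0,0,0],"jaw":1},{"dp":[0.005,0.008,0.545],"rotation":[0,0,0],"jaw":1},{"dp":[0.005,0.008,0.545],"rotation":[0,0,0],"jaw":1},{"dp":[0.005,0.008,0.545],"rotation":[0,0,0],"jaw":0.5},{"dp":[0.005,0.008,0.545],"rotation":[0,0,0],"jaw":0.5},{"dp":[0.005,0.008,0.545],"rotation":[0,0,0],"jaw":0.5},{"dp":[0.005,0.008,0.545],"rotation":[0,0,0],"jaw":0.5}]' 25
python3 -m pendant '[{"dp":[0,0,0],"rotation":[0,0,0],"jaw":0.5},{"dp":[0,0,0],"rotation":[0,0,0],"jaw":0.5},{"dp":[0,0,-0.1],"rotation":[0,0,0],"jaw":0.5},{"dp":[0,0,-0.2],"rotation":[0,0,0],"jaw":0.5},{"dp":[0,0,-0.2],"rotation":[0,0,0],"jaw":0.5}]'
```

```text
time: 18.55
ee_pos: [0.4361, 0.3426, 0.0323]
eef_rot: [0.002, 1.0, 0.0, 0.0]
ft_force: [-1.1, -2.0, 6.0]
width: 0.0631
grip_force: 24.8
time: 19.18
ee_pos: [0.4364, 0.3432, 0.0634]
eef_rot: [0.002, 1.0, 0.001, 0.001]
ft_force: [0.1, 0.3, -0.9]
width: 0.063
grip_force: 25.0
```

```bash

python3 -m pendant '[{"dp":[0,0,-0.3],"rotation":[0,0,0],"jaw":0.5},{"dp":[0,-0.1,-0.55],"rotation":[0,0,0],"jaw":0.5},{"dp":[-0.25,-0.4,-0.55],"rotation":[0,0,0],"jaw":0.5},{"dp":[-0.5,-0.7,-0.55],"rotation":[0,0,0],"jaw":0.5},{"dp":[-0.8,-0.95,-0.55],"rotation":[0,0,0],"jaw":0.5},{"dp":[-0.8,-0.95,-0.55],"rotation":[0,0,0],"jaw":0.5},{"dp":[-0.8,-0.95,-0.55],"rotation":[0,0,0],"jaw":0.5}]'
python3 go.py .5595 .1975 .043 90
python3 - <<'E'
from bench import r,camera
import cv2,numpy as np
c=camera('wrist');np.savez('w5.npz',**c);cv2.imwrite('pics/w5.png',c['image'][:,:,::-1])
E
```

```text
time: 20.05
ee_pos: [0.5547, 0.1997, 0.1436]
eef_rot: [0.002, 1.0, 0.0, -0.001]
ft_force: [-0.5, 1.7, -2.5]
width: 0.0632
grip_force: 25.0
rot [0.0, -0.0002, -0.0006]
dp [-0.032, -0.015, 0.671] t 20.05 j7 1.2
```

View pics/w5.png

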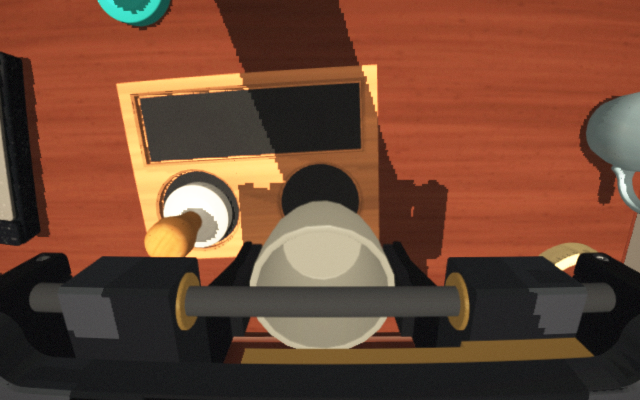

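The tamper sits inside the right well at (200,212), upright, with clearance all round. The tasting cup is held upright at (322,280), and the empty left well is at (320,198).

```bash

python3 -m pendant '[{"dp":[-0.032,-0.015,0.1],"rotation":[0,0,0],"jaw":0.5},{"dp":[-0.032,-0.015,0.3],"rotation":[0,0,0],"jaw":0.5},{"dp":[-0.032,-0.015,0.5],"rotation":[0,0,0],"jaw":0.5},{"dp":[-0.032,-0.015,0.58],"rotation":[0,0,0],"jaw":0.5},{"dp":[-0.032,-0.015,0.64],"rotation":[0,0,0],"jaw":0.5},{"dp":[-0.032,-0.015,0.64],"rotation":[0,0,0],"jaw":0.5}]'
python3 -m pendant '[{"dp":[0,0,0.01],"rotation":[0,0,0],"jaw":0.5},{"dp":[0,0,0.02],"rotation":[0,0,0],"jaw":0.5},{"dp":[0,0,0.02],"rotation":[0,0,0],"jaw":0.5}]'
python3 go.py .5595 .1975 .043 90
```

```text
time: 20.85
ee_pos: [0.56, 0.1974, 0.048]
eef_rot: [0.002, 1.0, 0.0, -0.0]
ft_force: [0.4, -0.0, -1.1]
width: 0.0632
grip_force: 25.0
time: 21.22
ee_pos: [0.5601, 0.1973, 0.0453]
eef_rot: [0.002, 1.0, 0.0, 0.0]
ft_force: [0.1, -0.1, -1.5]
width: 0.063
grip_force: 25.0
rot [0.0, 0.0001, -0.0006]
dp [0.004, 0.001, 0.015] t 21.23 j7 1.22
```

```bash

python3 -m pendant '[{"dp":[0,0,0.008],"rotation":[0,0,0],"jaw":0.5},{"dp":[0,0,0.013],"rotation":[0,0,0],"jaw":0.5},{"dp":[0,0,0.013],"rotation":[0,0,0],"jaw":0.5}]'
python3 -m pendant '[{"dp":[0,0,0.007],"rotation":[0,0,0],"jaw":0.5},{"dp":[0,0,0.007],"rotation":[0,0,0],"jaw":0.5}]'
```

```text
time: 21.6
ee_pos: [0.5599, 0.1972, 0.0431]
eef_rot: [0.002, 1.0, 0.0, -0.0]
ft_force: [-0.1, -0.5, -1.7]
width: 0.063
grip_force: 25.0
time: 21.85
ee_pos: [0.5602, 0.1973, 0.0424]
eef_rot: [0.002, 1.0, 0.0, 0.0]
ft_force: [0.1, -0.5, 1.2]
width: 0.0626
grip_force: 24.9
```

```bash

python3 -m pendant '[{"dp":[0,0,0],"rotation":[0,0,0],"jaw":0.8},{"dp":[0,0,0],"rotation":[0,0,0],"jaw":0.95},{"dp":[0,0,0],"rotation":[0,0,0],"jaw":0.95},{"dp":[0,0,-0.3],"rotation":[0,0,0],"jaw":0.95},{"dp":[0,0,-0.6],"rotation":[0,0,0],"jaw":0.95},{"dp":[0,0,-1],"rotation":[0,0,0],"jaw":0.95},{"dp":[0,0,-1],"rotation":[0,0,0],"jaw":0.95}]' 20
python3 -m pendant '[{"dp":[0.2,-0.35,0],"rotation":[0,0,0],"jaw":0.5},{"dp":[0.4,-0.7,0],"rotation":[0,0,0],"jaw":0.5},{"dp":[0.5,-1,0],"rotation":[0,0,0],"jaw":0.5},{"dp":[0.5,-1,0],"rotation":[0,0,0],"jaw":0.5}]'
python3 -m pendant '[{"dp":[0.1,-0.35,0],"rotation":[0,0,0],"jaw":0.5},{"dp":[0.3,-0.7,0],"rotation":[0,0,0],"jaw":0.5},{"dp":[0.3,-1,0],"rotation":[0,0,0],"jaw":0.5},{"dp":[0.3,-1,0],"rotation":[0,0,0],"jaw":0.5}]'
python3 -m pendant '[{"dp":[0,-0.35,0],"rotation":[0,0,0],"jaw":0.5},{"dp":[0.1,-0.7,0],"rotation":[0,0,0],"jaw":0.5},{"dp":[0.1,-1,0],"rotation":[0,0,0],"jaw":0.5},{"dp":[0.1,-1,0],"rotation":[0,0,0],"jaw":0.5}]'
python3 -m pendant '[{"dp":[0,-0.2,0],"rotation":[0,0,0],"jaw":0.5},{"dp":[0,-0.5,0],"rotation":[0,0,0],"jaw":0.5},{"dp":[0,-0.6,0],"rotation":[0,0,0],"jaw":0.5},{"dp":[0,-0.6,0],"rotation":[0,0,0],"jaw":0.5}]'
python3 go.py .402 -.352 .1 94
python3 - <<'E'
from bench import r,camera
import cv2,numpy as np
c=camera('wrist');np.savez('w6.npz',**c);cv2.imwrite('pics/w6.png',c['image'][:,:,::-1])
c=camera('top');np.savez('top6.npz',**c);cv2.imwrite('pics/t6.png',cv2.resize(c['image'][140:270,140:500,::-1],None,fx=2.2,fy=2.2))
E
```

```text
time: 22.72
ee_pos: [0.5624, 0.1981, 0.1974]
eef_rot: [0.002, 1.0, 0.002, 0.004]
ft_force: [-0.1, 0.9, 0.3]
width: 0.0828
grip_force: 0.0
time: 23.22
ee_pos: [0.4835, 0.044, 0.1919]
eef_rot: [0.004, 1.0, -0.0, -0.0]
ft_force: [0.1, 0.5, -0.5]
width: 0.0508
grip_force: 0.0
time: 23.72
ee_pos: [0.4388, -0.1048, 0.192]
eef_rot: [0.004, 1.0, -0.0, 0.0]
ft_force: [0.8, 1.2, 0.5]
width: 0.0437
grip_force: 0.0
time: 24.22
ee_pos: [0.4234, -0.2542, 0.1917]
eef_rot: [0.003, 1.0, -0.001, -0.0]
ft_force: [0.7, 0.2, 0.2]
width: 0.0431
grip_force: 0.0
time: 24.72
ee_pos: [0.4239, -0.3414, 0.1913]
eef_rot: [0.002, 1.0, 0.0, -0.001]
ft_force: [0.4, 0.4, -0.3]
width: 0.0437
grip_force: 0.0
rot [0.0, -0.0002, -0.0116]
dp [0.145, -0.071, 0.609] t 24.73 j7 2.28
```

View pics/w6.png

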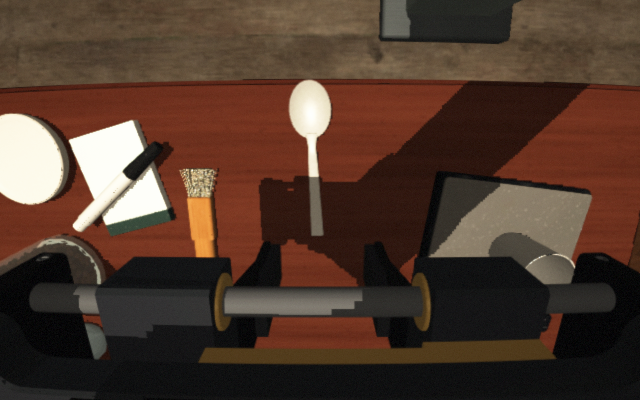

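View pics/t6.png

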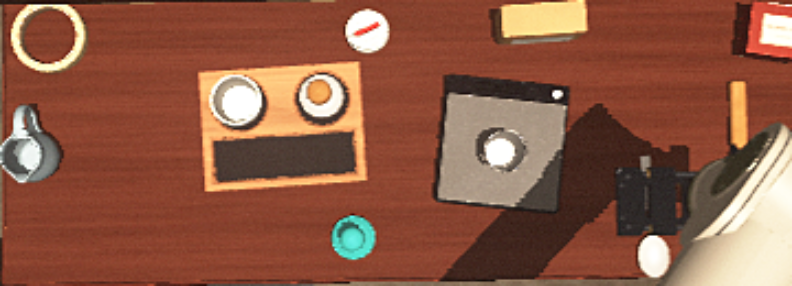

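Top view: tasting cup at (238,101) in the left well, tamper at (321,98) in the right well, and dosing cup at (500,149) mid-plate. In the wrist view the spoon's bowl is at (310,108) and its handle end at (317,235).

```bash
python3 - <<'E'
from h import *
c=dict(np.load('w6.npz'));hsv=cv2.cvtColor(c['image'],cv2.COLOR_RGB2HSV)
a,b=280,84
k=max(cv2.findContours((hsv[b:245,a:345,1]<110).astype(np.uint8),0,1)[0],key=cv2.contourArea)
q=ray(c,k.reshape(-1,2)+[a,b],.009)[:,:2]
print(cv2.minAreaRect(q.astype(np.float32)),q.min(0),q.max(0))
ax=cv2.fitLine(q[q[:,0]>.38].astype(np.float32),2,0,.01,.01).ravel();print(ax,np.degrees(np.arctan2(ax[1],ax[0])))
for X in (.40,.405,.41):
    w=q[abs(q[:,0]-X)<.005];print(X,w[:,1].min(),w[:,1].max())
W=cloud(c);h=W[140:236,295:335].reshape(-1,3)
for X in (.39,.40,.41,.43,.45):
    m=(abs(h[:,0]-X)<.004)&(h[:,2]>.004);print(X,m.sum(),np.percentile(h[m,2],[50,90]) if m.sum() else '')
E
```

```text
((0.4025192856788635, -0.3539977967739105), (0.04154560714960098, 0.1563972383737564), 89.81495666503906) [ 0.32428114 -0.37461252] [ 0.48072778 -0.33306704]
[ 0.9987251   0.05047909  0.43174326 -0.3501832 ] 2.8934684
0.4 -0.35643674667635283 -0.3471295103258648
0.405 -0.35650326351230166 -0.34616619653179287
0.41 -0.35655715128669585 -0.34616619653179287
0.39 61 [0.01320351 0.0140902 ]
0.4 63 [0.0119399  0.01312479]
0.41 75 [0.01048647 0.01122585]
0.43 74 [0.00753333 0.00852223]
0.45 73 [0.00546411 0.00622265]
```

```bash

python3 -m pendant '[{"dp":[0.139,-0.067,0.3],"rotation":[0,0,-0.0102],"jaw":0.5},{"dp":[0.139,-0.067,0.6],"rotation":[0,0,-0.0102],"jaw":0.5},{"dp":[0.139,-0.067,0.9],"rotation":[0,0,-0.0102],"jaw":0.5},{"dp":[0.139,-0.067,1],"rotation":[0,0,-0.0102],"jaw":0.5},{"dp":[0.139,-0.067,1],"rotation":[0,0,-0.0102],"jaw":0.5},{"dp":[0.139,-0.067,1],"rotation":[0,0,-0.0102],"jaw":0.5}]' 25
python3 go.py .403 -.3515 .003 93.5
```

```text
time: 25.58
ee_pos: [0.4034, -0.3527, 0.0437]
eef_rot: [-0.031, 1.0, -0.001, 0.001]
ft_force: [0.3, 0.1, 0.7]
width: 0.0436
grip_force: 0.0
rot [-0.0002, 0.0004, -0.0]
dp [0.003, 0.008, 0.272] t 25.57 j7 2.49
```

```bash

python3 -m pendant '[{"dp":[0.002,0.008,0.15],"rotation":[0,0,0],"jaw":0.5},{"dp":[0.002,0.008,0.22],"rotation":[0,0,0],"jaw":0.5},{"dp":[0.002,0.008,0.265],"rotation":[0,0,0],"jaw":0.5},{"dp":[0.002,0.008,0.265],"rotation":[0,0,0],"jaw":0.5},{"dp":[0.002,0.008,0.265],"rotation":[0,0,0],"jaw":0.2},{"dp":[0.002,0.008,0.265],"rotation":[0,0,0],"jaw":0},{"dp":[0.002,0.008,0.265],"rotation":[0,0,0],"jaw":0},{"dp":[0.002,0.008,0.265],"rotation":[0,0,0],"jaw":0}]' 25
python3 -m pendant '[{"dp":[0,0,0],"rotation":[0,0,0],"jaw":0},{"dp":[0,0,0],"rotation":[0,0,0],"jaw":0},{"dp":[0,0,0],"rotation":[0,0,0],"jaw":0},{"dp":[0,0,0],"rotation":[0,0,0],"jaw":0}]'
```

```text
time: 26.58
ee_pos: [0.4019, -0.3511, 0.0024]
eef_rot: [-0.03, 1.0, 0.0, 0.0]
ft_force: [-0.1, -0.0, 0.4]
width: 0.0115
grip_force: 1.3
time: 27.08
ee_pos: [0.4019, -0.3511, 0.0024]
eef_rot: [-0.03, 1.0, 0.0, 0.0]
ft_force: [0.7, 0.7, 1.9]
width: 0.0102
grip_force: 25.0
```

```bash

python3 -m pendant '[{"dp":[0,0,-0.2],"rotation":[0,0,0],"jaw":0},{"dp":[0,0,-0.5],"rotation":[0,0,0],"jaw":0},{"dp":[0,0,-0.8],"rotation":[0,0,0],"jaw":0},{"dp":[0,0.2,-1],"rotation":[0,0,0],"jaw":0},{"dp":[0,0.5,-1],"rotation":[0,0,0],"jaw":0},{"dp":[0,0.8,-1],"rotation":[0,0,0],"jaw":0},{"dp":[0,1,-1],"rotation":[0,0,0],"jaw":0},{"dp":[0,1,-1],"rotation":[0,0,0],"jaw":0}]'
python3 -m pendant '[{"dp":[-0.1,0.3,-0.1],"rotation":[0,0,0],"jaw":0},{"dp":[-0.2,0.6,-0.1],"rotation":[0,0,0],"jaw":0},{"dp":[-0.3,0.9,-0.1],"rotation":[0,0,0],"jaw":0},{"dp":[-0.3,1,-0.1],"rotation":[0,0,0],"jaw":0},{"dp":[-0.3,1,-0.1],"rotation":[0,0,0],"jaw":0}]'
python3 -m pendant '[{"dp":[-0.1,0.3,0],"rotation":[0,0,0.02],"jaw":0},{"dp":[-0.2,0.6,0],"rotation":[0,0,0.045],"jaw":0},{"dp":[-0.2,0.9,0],"rotation":[0,0,0.07],"jaw":0},{"dp":[-0.2,1,0],"rotation":[0,0,0.095],"jaw":0},{"dp":[-0.2,1,0],"rotation":[0,0,0.12],"jaw":0},{"dp":[-0.2,1,0],"rotation":[0,0,0.12],"jaw":0}]'
python3 go.py .489 .1385 .15 3.2; python3 go.py .489 .1385 .15 183.2
```

```text
time: 28.08
ee_pos: [0.3928, -0.1994, 0.1523]
eef_rot: [-0.032, 0.999, 0.001, 0.0]
ft_force: [-0.1, -0.8, -0.5]
width: 0.0103
grip_force: 25.0
time: 28.7
ee_pos: [0.4285, -0.0494, 0.1671]
eef_rot: [-0.031, 1.0, -0.0, -0.0]
ft_force: [0.0, -0.2, 1.0]
width: 0.01
grip_force: 25.0
time: 29.45
ee_pos: [0.4499, 0.1008, 0.1673]
eef_rot: [0.34, 0.94, -0.0, 0.0]
ft_force: [-0.3, -0.5, -0.6]
width: 0.0101
grip_force: 25.0
rot [-0.0, 0.0001, 0.1305]
dp [-0.039, 0.36, 0.115] t 29.45 j7 0.56
rot [-0.0, 0.0001, 0.1305]
dp [-0.039, 0.36, 0.115] t 29.45 j7 0.56
```

```bash

python3 -m pendant '[{"dp":[0,0.1,0],"rotation":[0,0,0.025],"jaw":0},{"dp":[-0.02,0.2,0],"rotation":[0,0,0.05],"jaw":0},{"dp":[-0.039,0.36,0],"rotation":[0,0,0.075],"jaw":0},{"dp":[-0.039,0.36,0],"rotation":[0,0,0.1],"jaw":0},{"dp":[-0.039,0.36,0],"rotation":[0,0,0.1305],"jaw":0},{"dp":[-0.039,0.36,0.1],"rotation":[0,0,0.1305],"jaw":0},{"dp":[-0.039,0.36,0.1],"rotation":[0,0,0.1305],"jaw":0}]'
python3 go.py .489 .1385 .04 3.2
python3 - <<'E'
from bench import r,camera
import cv2,numpy as np
c=camera('wrist');np.savez('w7.npz',**c);cv2.imwrite('pics/w7.png',c['image'][:,:,::-1])
E
```

```text
time: 30.32
ee_pos: [0.4877, 0.1393, 0.1507]
eef_rot: [0.685, 0.729, -0.001, -0.0]
ft_force: [-0.4, 0.3, -0.7]
width: 0.0099
grip_force: 25.0
rot [-0.0004, 0.0002, 0.001]
dp [-0.005, 0.01, 0.738] t 30.32 j7 -0.28
```

View pics/w7.png

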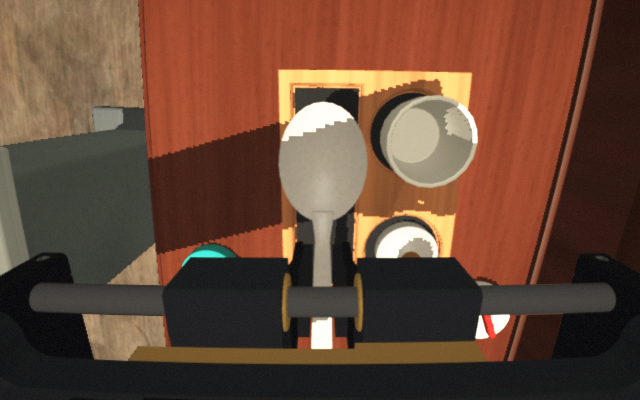

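The wrist view shows the spoon level and in line with the groove, its bowl tip at (322,103). The gripper's body passes close to the tamper grip, so I'll measure the room available lengthwise.

```bash
python3 - <<'E'
from h import *
from bench import r
c=dict(np.load('w7.npz'));W=cloud(c)
q=W[90:245,270:375].reshape(-1,3);q=q[(q[:,2]>.135)&(q[:,2]<.19)]
t=np.radians(3.2);ex=np.array([np.cos(t),np.sin(t)]);ey=np.array([-ex[1],ex[0]]);o=np.array([.529,.1405])
p=r.read_state()['ee_pos'];B=lambda v:np.c_[(v[:,:2]-o)@ex,(v[:,:2]-o)@ey]
b=B(q);print('spoon board xy',b.min(0),b.max(0),'z',np.percentile(q[:,2],[2,50,98]));print('tcp',B(p[None]))
g=W[190:285,360:450].reshape(-1,3);g=g[(g[:,2]>.06)&(g[:,2]<.11)];print('tamper grip',len(g),B(g).min(0) if len(g) else'',B(g).max(0) if len(g) else '')
m=b[:,1]>b[:,1].max()-.04;print('bowl x mid',b[m,0].min(),b[m,0].max())
h=q[(b[:,1]>.02)&(b[:,1]<.035)];print('handle z',np.median(h[:,2]),'bowl z',np.percentile(q[b[:,1]>.06][:,2],[5,95]))
E
```

```text
spoon board xy [-0.06289969  0.00954698] [-0.02245429  0.0807097 ] z [0.14957642 0.15420894 0.16040484]
tcp [[-0.04099967  0.00135053]]
tamper grip 0  
bowl x mid -0.06289968974245129 -0.02245429424431537
handle z 0.15689724623111662 bowl z [0.15088457 0.1582546 ]
```

```bash
python3 go.py .4887 .1448 .04 3.2; python3 -m pendant '[{"dp":[-0.04,0.005,0.1],"rotation":[0,0,0.001],"jaw":0},{"dp":[-0.04,0.005,0.3],"rotation":[0,0,0.001],"jaw":0},{"dp":[-0.04,0.005,0.5],"rotation":[0,0,0.001],"jaw":0},{"dp":[-0.04,0.005,0.65],"rotation":[0,0,0.001],"jaw":0},{"dp":[-0.04,0.005,0.7],"rotation":[0,0,0.001],"jaw":0},{"dp":[-0.04,0.005,0.7],"rotation":[0,0,0.001],"jaw":0},{"dp":[-0.04,0.005,0.7],"rotation":[0,0,0.001],"jaw":0}]'
python3 go.py .4887 .1448 .0135 3.2
```

```text
rot [-0.0003, 0.0001, 0.0009]
dp [0.035, 0.008, 0.743] t 30.38 j7 -0.28
time: 31.25
ee_pos: [0.4902, 0.1346, 0.0482]
eef_rot: [0.689, 0.725, 0.001, 0.0]
ft_force: [0.2, 1.1, -0.8]
width: 0.01
grip_force: 25.0
rot [0.0002, -0.0001, -0.0007]
dp [0.068, -0.007, 0.231] t 31.25 j7 -0.25
```

```bash
python3 -m pendant '[{"dp":[0.068,-0.007,0],"rotation":[0,0,0],"jaw":0},{"dp":[0.068,-0.007,0],"rotation":[0,0,0],"jaw":0},{"dp":[0.068,-0.007,0.08],"rotation":[0,0,0],"jaw":0},{"dp":[0.068,-0.007,0.15],"rotation":[0,0,0],"jaw":0},{"dp":[0.068,-0.007,0.15],"rotation":[0,0,0],"jaw":0}]'
python3 go.py .4887 .1448 .0125 3.2
```

```text
time: 31.88
ee_pos: [0.4871, 0.144, 0.0235]
eef_rot: [0.689, 0.725, -0.001, -0.0]
ft_force: [0.6, -0.3, -0.2]
width: 0.0105
grip_force: 25.0
rot [-0.0003, 0.0002, -0.0008]
dp [0.005, 0.011, 0.073] t 31.88 j7 -0.26
```

```bash
python3 -m pendant '[{"dp":[0.003,0.008,0.02],"rotation":[0,0,0],"jaw":0},{"dp":[0.003,0.008,0.045],"rotation":[0,0,0],"jaw":0},{"dp":[0.003,0.008,0.06],"rotation":[0,0,0],"jaw":0},{"dp":[0.003,0.008,0.06],"rotation":[0,0,0],"jaw":0}]'
python3 -m pendant '[{"dp":[0,0,0.01],"rotation":[0,0,0],"jaw":0},{"dp":[0,0,0.01],"rotation":[0,0,0],"jaw":0}]'
```

```text
time: 32.38
ee_pos: [0.489, 0.1451, 0.0157]
eef_rot: [0.689, 0.725, -0.0, -0.0]
ft_force: [0.2, -0.5, 0.2]
width: 0.0102
grip_force: 25.0
time: 32.62
ee_pos: [0.4891, 0.1451, 0.0143]
eef_rot: [0.689, 0.725, 0.0, -0.0]
ft_force: [0.1, 0.9, -1.1]
width: 0.01
grip_force: 25.0
```

```bash
python3 -m pendant '[{"dp":[0,0,0.008],"rotation":[0,0,0],"jaw":0},{"dp":[0,0,0.01],"rotation":[0,0,0],"jaw":0},{"dp":[0,0,0.01],"rotation":[0,0,0],"jaw":0}]'
python3 -m pendant '[{"dp":[0,0,0],"rotation":[0,0,0],"jaw":0.17},{"dp":[0,0,0],"rotation":[0,0,0],"jaw":0.2},{"dp":[0,0,0],"rotation":[0,0,0],"jaw":0.2},{"dp":[0,0,-0.1],"rotation":[0,0,0],"jaw":0.2},{"dp":[0,0,-0.4],"rotation":[0,0,0],"jaw":0.2},{"dp":[0,0,-0.7],"rotation":[0,0,0],"jaw":0.2},{"dp":[0,0,-1],"rotation":[0,0,0],"jaw":0.2},{"dp":[0,0,-1],"rotation":[0,0,0],"jaw":0.2}]'
python3 -m pendant '[{"dp":[0,-0.3,0],"rotation":[0,0,0],"jaw":0.2},{"dp":[0,-0.5,-0.2],"rotation":[0,0,0],"jaw":0.2},{"dp":[0,-0.5,-0.4],"rotation":[0,0,0],"jaw":0.2},{"dp":[0,-0.5,-0.4],"rotation":[0,0,0],"jaw":0.2},{"dp":[0,-0.5,-0.4],"rotation":[0,0,0],"jaw":0.2}]'
python3 - <<'E'
from bench import r,camera
import cv2,numpy as np
a=camera('wrist');b=camera('top');np.savez('wf.npz',**a);np.savez('tf.npz',**b)
cv2.imwrite('pics/f.png',np.vstack([a['image'],cv2.resize(b['image'][150:240,140:404],(640,200))])[:,:,::-1])
E
```

```text
time: 33.0
ee_pos: [0.4891, 0.1451, 0.0128]
eef_rot: [0.689, 0.725, 0.0, -0.0]
ft_force: [-0.1, 0.1, -1.0]
width: 0.0102
grip_force: 25.0
time: 34.0
ee_pos: [0.4912, 0.1458, 0.1675]
eef_rot: [0.689, 0.725, 0.004, 0.001]
ft_force: [0.1, 0.6, -1.1]
width: 0.0176
grip_force: 0.0
time: 34.62
ee_pos: [0.414, 0.141, 0.2222]
eef_rot: [0.689, 0.725, -0.0, -0.0]
ft_force: [-0.5, -0.7, -0.2]
width: 0.0174
grip_force: 0.0
```

View pics/f.png

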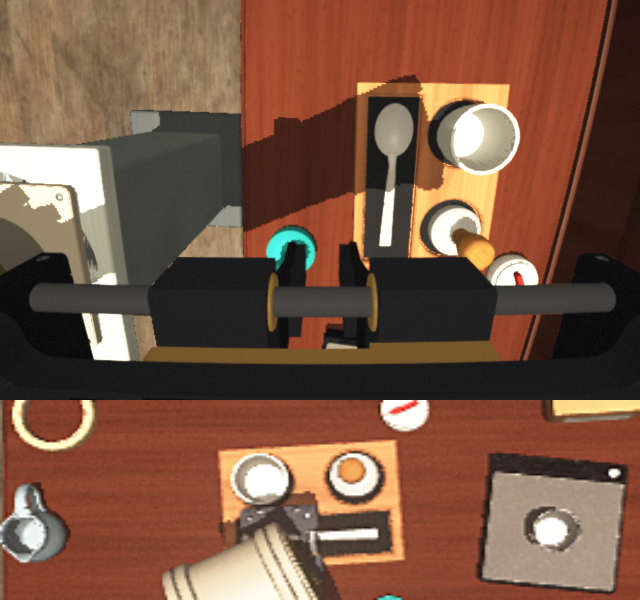

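The wrist view shows the spoon flat inside the groove, from (394,105) to (386,245). The tasting cup is in the far well at (475,137) and the tamper in the well next to the scale at (455,230). The top strip shows the dosing cup mid-plate at (551,528). I'll check heights and bystanders, then hand in.

```bash
python3 - <<'E'
from h import *
c=dict(np.load('wf.npz'));W=cloud(c)
for n,b,lo in (('cup',(425,95,525,180),.055),('tamper',(450,225,496,272),.06),('spoon',(372,100,415,248),.013)):
    q=W[b[1]:b[3],b[0]:b[2]].reshape(-1,3);q=q[(q[:,2]>lo)&((q[:,2]<.018)|(n!='spoon'))]
    print(n,np.percentile(q[:,2],[50,98]).round(4),cv2.minEnclosingCircle(q[:,:2].astype(np.float32)))
q=W[100:248,372:415];print('spoon max z',np.percentile(q[...,2],[50,90,99]).round(4))
t0,t1=cloud(np.load('top0.npz')),cloud(np.load('tf.npz'))
i0,i1=np.load('top0.npz')['image'].astype(int),np.load('tf.npz')['image'].astype(int)
for n,(a,b,d,e) in dict(jug=(138,185,168,224),timer=(295,143,320,166),pack=(362,138,410,162),brush=(466,175,486,240),turq=(288,236,314,262)).items():
    m=lambda t:t[b:e,a:d].reshape(-1,3)[t[b:e,a:d,2].ravel()>.007].mean(0).round(4)
    print(n,m(t0),m(t1),abs(i0-i1)[b:e,a:d].mean().round(1))
E
```

```text
cup [0.0695 0.0738] ((0.5011758208274841, 0.20782139897346497), 0.09329575300216675)
tamper [0.0924 0.3059] ((0.49231743812561035, 0.147126242518425), 0.11096211522817612)
spoon [0.0155 0.0179] ((0.5007516145706177, 0.14161065220832825), 0.08262567967176437)
spoon max z [0.0115 0.0186 0.0237]
jug [0.5018 0.4655 0.0643] [0.5013 0.4622 0.075 ] 3.1
timer [0.6544 0.0283 0.0268] [0.6546 0.0277 0.0265] 1.9
pack [ 0.6577 -0.1975  0.0782] [ 0.6571 -0.1969  0.082 ] 2.5
brush [ 0.4934 -0.4622  0.036 ] [ 0.4923 -0.4644  0.0288] 2.8
turq [0.381  0.0486 0.054 ] [0.3806 0.0491 0.0487] 5.7
```

Heights match seated values: cup rim about 72 mm, tamper top about 96 mm, and spoon top at 24 mm or less. The bystanders have not moved.

```bash
python3 -c "from bench import r; print(r.close_job())"
```

```text
the job is handed in; nothing more can be done
None
```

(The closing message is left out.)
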